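# Undo a lock-out: hang up the tag, dial the lock open, hold out the shackle

## Robot

A 7-joint arm with a two-finger parallel gripper is mounted at the origin on a cart in front of the work surface, level with it; the furniture and walls round the work are solid. World frame = base frame: x ahead of the robot, y to its left, z up, the work surface at z = 0. Lengths are in m, angles in rad, forces in N, time in s.
With the tool pointing down it reaches from about 0.425 to 1.025 m from the base axis. Payload 3.6 kg.
Tool frame: the origin (TCP) lies at the very end of the fingers, on their centre line; the grasp point (between the pads) lies 19 mm behind it; z points along the fingers, y is the line along which they close (so a half turn about z gives the same grasp; the last joint's range is limited). The gripper opens to 85 mm and grips with 20 to 120 N. Pads are 22 mm wide; open, the fingers measure 114 mm over their backs; the gripper's body (76 mm by 85 mm) begins 54 mm behind the grasp point. The pads swing forward as they close: fully open they stand 13 mm farther back than shut.
Start: joints at [1.141, 0.591, 0.048, 1.609, -0.033, 0.943, -0.034], TCP at [0.239, -0.685, 0.231] pointing down, gripper open.
Joint ranges: [-2.69, 2.69], [-0.47, 2.24], [-1.27, 1.36], [0.19, 2.51], [-1.53, 4.68], [0.08, 2.07], [-3.09, 3.09]. Speed limits (rad/s): [2.57, 2.57, 3.14, 3.14, 3.14, 3.14, 3.14].

## Interface

Orientations are given as a rotation vector (axis times angle).
In Python, from workcell import readout, viewer, order gives the robot as it stands.
- The arm moves only by the shell command python3 -m handwheel 'ROWS' [FORCE]. ROWS is a JSON object of lists of equal length, an entry for each row: "hand": the opening in per cent of the stroke, from 0 (shut) to 100 (fully open); "delta_pos": the shift along the tool's x, y, z in cm, a list of three; "spin": the turn about the tool's z in rad. A call has exactly 10 rows; each row is the pose to reach, as a shift and turn from the pose commanded when the call began, along the tool's axes at that moment; what a row does not reach only later rows make up. A row lasts 1/10 s, in which the tool goes at most 50 mm and 8.59 degrees, less where a joint would pass 70% of its speed; a pose out of reach is approached as far as the arm can. A call with a gripper value outside its range is refused whole. The fingers move at their own pace and stop on an object; FORCE is the grip in N (left out, the last holds). Time passes only in rows, so rows that repeat a pose let the fingers close, or fill a call up. It gives the time, the measured TCP pose, the force, the opening and the grip force at its end, in the units of the state.
- readout.get_obs(): the state, without advancing time (a new reading comes with each control period).
- viewer.grab_frame(name): name is "scene" or "side" or "wrist"; returns a dict with "image" (480x640x3 uint8, blue, green, red), "depth" (480x640 float32, m along the optical axis (not along the pixel's ray), 0 where there is no reading), "intrinsics" (3x3 intrinsics, pixels), "R" (3x3) and "t" (3): a world point X has camera coordinates R X + t. Camera axes: x right, y down, z forward; pixel columns grow to the right and rows downward; lengths in m; the calibration is good to about 2 mm. A picture is of the moment at which its call begins.
- order.sign_off(): hands the job in; it is judged then, once.
Trained networks look in a picture, given as the dict that the camera call returned (one of the last four; its "shot" number tells which), for a name from the list of things; names that differ only in an ending like _2 or _b are one class to them, and where a whole thing is asked for, a point or a joint stands for the part that bears it (a point fixed in the world has none). Each returns a list of dicts, best first, with "confidence" (0 to 1); they miss things now and then, are a little off and sometimes report something else, mostly with a low value. They report only what shows in the picture. A call takes as long as a camera call.
- viewer.recognise(target, picture): "box" ([left, top, right, bottom] in pixels, round what is visible of it).
- viewer.mark_of(target, picture): "position" ([column, row] in pixels: a listed point, or the origin of a listed thing).
The state is a dict: "time": time; "joint_pos": joint angles; "joint_vel": joint speeds; "joint_torque": joint torques, N m; "tool_pos": TCP position; "tcp_rot": TCP orientation; "contact_force": force on the tool from outside, world axes, zero at the start; "torque": the same for the moment, N m; "opening": finger opening in m; "grasp_force": force on a finger pad.
Only numpy, scipy, OpenCV 4.12 (cv2) and the standard library are available. Lean on these libraries where they do the work, as an engineer would, in place of code of your own. Each camera call takes 0.05 s, during which the arm holds its last target. There are 200 camera calls.

## Task

The lock-out of the key box is over: first hang the metal tag on its upright post, its hole over the post and the tag flat on the post's foot, and let it go. Then turn the lock's dial clockwise, feeling the clicks, until its pointer clicks in at the index block on the front of the case, and leave it there. Pull the shackle straight up out of the case and finish while still holding it in the gripper, upright and still, straight above the place it came from with its feet about 12 cm above the case, without having pushed the tape measure, the nut or the pipe elbow about.

Things in the scene. Friction and masses are not known exactly. Their poses are not given: they have to be found in the camera images.
- tag_rib (a point): Lock-out tag: bare aluminium plate 90 x 46 x 6 mm, 80 g, lying flat, a hole through one end, and on its top an upright grip rib 40 mm long, 12 mm wide, reaching 20 mm above the tag's underside. This point: middle of the rib, 10 mm above the underside. x runs along the rib toward the hole, y across the rib (grip along y), z up. Centre of mass about 6 mm from here toward the hole.
- tag_hole (a point): Centre of the tag's 18 mm hole, half-way through the plate (3 mm above its underside), 40 mm from tag_rib along +x.
- post_top (a point): Tip of the fixed upright steel post for the tag: 10 mm diameter, slightly pointed, in the middle of a round foot of 110 mm diameter, 8 mm high. The tip is 53 mm above the bench, 45 mm above the foot. A tag that hangs properly has its hole centre 11 mm above the bench.
- lock_case: Fixed grey lock case 90 (x) x 190 (y) x 46 mm high, a flat key box 92 mm deep, 154 mm wide, equally high, joined behind it (+x). Origin: centre of the case's underside, on the bench; its front (-x) looks toward the robot. The dial stands on its top at y = -52 mm, the shackle at y = +48 mm (both at x = 0). Turned about z only.
- dial (a joint): Dial angle, rad, growing clockwise seen from above. Six spring clicks at 0, 0.35, 0.70, 1.05, 1.40, 1.75; stops at -0.1 and 1.85. The lock is free only at the click 1.40: pointer at the index block, toward the case's -x. Let go within 0.1 rad of a click, the dial is drawn into it. Breaking out of a click takes about 0.1 N m. Starts in or near the click 0, 0.35 or 0.70.
- dial_grip (a point): Point on the dial's upright axis, half-way up its bar grip, 67 mm above the bench. Black dial: round skirt (52 mm diameter, 9 mm high) on the case's top and on it an upright bar grip 12 mm wide, about 46 mm long, from 54 to 80 mm above the bench, its long direction toward dial_pointer. It keeps its height when turned. The shackle is 75 mm or more from the axis.
- dial_pointer (a point): Narrow nose end of the dial's bar grip, with an inlaid line on top; 24 mm from the dial's axis, 80 mm above the bench.
- index_mark (a point): Small raised index block on the case's top, in front of the dial, 36 mm from the dial's axis toward the case's -x.
- shackle_bar (a point): Shackle: loose U of 10 mm round steel bar, 180 g, 50 mm wide, 88 mm high. This point: middle of its level top bar (straight for 18 mm), which runs along y; grip along x, free each side. Locked, the bar's axis is 91 mm above the bench, the feet 83 mm below it inside the case: it comes free when raised 38 mm, through slots with 1 mm play. Dial not at the index: it rises only 3 mm. z is up.
- shackle_seat (a point): Middle between the two slots on the case's top from which the shackle comes, 46 mm above the bench.
- tape_measure: Bystander: yellow tape measure, 34 x 84 x 64 mm, standing on the bench; origin at its underside.
- big_nut: Bystander: big hexagon nut, 36 x 41 x 19 mm, on the bench; origin at its underside.
- elbow_4: Bystander: grey pipe elbow, 45 x 45 x 30 mm, lying on the bench; origin at its underside.

How it is judged:
By the outcome, as a careful person would: the job done as asked, in the order asked, and still so for the second after the job is handed in, while the arm keeps its last pose, push and grip.
It also fails if it takes over 64 s, if anything falls off the work surface, if the arm or the gripper's body presses on something with over 40 N, if the wrist force passes 120 N, or if a joint passes its speed limit or range.

## Working session

There is one attempt and no reset: what is moved stays moved. The work goes in short steps, Python scripts to look and compute and a shell command to move; the robot and the scene stay as the last step left them, time stands still between calls to the robot, and variables do not carry over. Pictures are saved under pics/ and viewed, at most 10 in all, crops included, and the job is handed in when it is done.

```bash
mkdir -p pics; cat > h.py <<'E'
import numpy as np,cv2
from workcell import readout,viewer,order
from scipy.spatial.transform import Rotation as Ro
def px2w(f,uv,z=None):
    K=np.array(f["intrinsics"]);R=np.array(f["R"]);t=np.array(f["t"])
    c=-R.T@t; d=R.T@np.linalg.inv(K)@np.array([uv[0],uv[1],1.])
    if z is None:
        u,v=int(round(uv[0])),int(round(uv[1])); p=f["depth"][max(v-1,0):v+2,max(u-1,0):u+2]; p=p[p>0]
        return c+d*(np.median(p) if len(p) else np.nan)
    return c+d*(z-c[2])/d[2]
def marks(f,zs):
    for n,z in zs.items():
        for m in viewer.mark_of(n,f)[:2]:
            if m["confidence"]>.2: print(n,round(m["confidence"],2),np.round(m["position"],1),"z-plane",np.round(px2w(f,m["position"],z),4),"depth",np.round(px2w(f,m["position"]),4))
def tool(p,spin=None):
    "world point -> shift in tool axes, cm (TCP to p)"
    o=readout.get_obs();R=Ro.from_rotvec(o["tcp_rot"]).as_matrix()
    return np.round(100*R.T@(np.array(p)-o["tool_pos"]),2)
def st():
    o=readout.get_obs();R=Ro.from_rotvec(o["tcp_rot"]).as_matrix()
    print(o["time"],"tcp",np.round(o["tool_pos"],4),"R",np.round(R,3).tolist(),"yaw_y",round(np.arctan2(R[1,1],R[0,1]),3),"F",np.round(o["contact_force"],1),"T",np.round(o["torque"],2),"open",round(o["opening"],4),"g",o["grasp_force"],"q7",round(o["joint_pos"][6],2))
Z=dict(tag_rib=.01,tag_hole=.003,post_top=.053,dial_grip=.067,dial_pointer=.08,index_mark=.05,shackle_bar=.091,shackle_seat=.046,lock_case=0,tape_measure=0,big_nut=0,elbow_4=0)
E
python3 - <<'E'
from h import *
st()
for n in ["scene","side"]:
    f=viewer.grab_frame(n); cv2.imwrite(f"pics/{n}0.png",f["image"]); print(n,"cam",np.round(-np.array(f["R"]).T@f["t"],2)); marks(f,Z)
E
```

```text
0.0 tcp [ 0.2387 -0.6837  0.2301] R [[0.944, 0.33, -0.001], [0.33, -0.944, 0.002], [-0.0, -0.002, -1.0]] yaw_y -1.235 F [ 0.4 -0.6  0.5] T [ 0.01  0.04 -0.02] open 0.0855 g 0.0 q7 -0.03
scene cam [ 0.   -1.2   1.14]
tag_rib 0.72 [371.6 345.7] z-plane [ 0.5372 -0.3905  0.01  ] depth [ 0.5402 -0.3859  0.0036]
tag_hole 0.97 [383.4 337. ] z-plane [ 0.5797 -0.3731  0.003 ] depth [ 0.5788 -0.3744  0.0048]
tag_hole 0.69 [392.  294.7] z-plane [ 0.6709 -0.2561  0.003 ] depth [ 0.6594 -0.2724  0.0227]
dial_grip 0.55 [279.8 221. ] z-plane [0.4897 0.0711 0.067 ] depth [ 0.2362 -0.5945  0.6288]
dial_pointer 0.48 [280.3 223.4] z-plane [0.4811 0.0452 0.08  ] depth [ 0.2336 -0.6029  0.6317]
index_mark 0.71 [265.3 227. ] z-plane [0.4498 0.0821 0.05  ] depth [ 0.2084 -0.6143  0.642 ]
shackle_bar 0.55 [276.4 191.9] z-plane [0.5208 0.1738 0.091 ] depth [0.5194 0.17   0.0939]
shackle_seat 0.69 [278.6 207.8] z-plane [0.5193 0.1556 0.046 ] depth [0.5175 0.1507 0.0499]
lock_case 0.91 [277.8 231.1] z-plane [0.4968 0.1086 0.    ] depth [ 0.2241 -0.618   0.6328]
tape_measure 0.59 [391.6 296.3] z-plane [ 0.6688
[... 937 characters left out ...]
lane [0.4535 0.0699 0.05  ] depth [0.4532 0.0721 0.0514]
shackle_bar 0.62 [336.8 282.7] z-plane [0.518  0.1463 0.091 ] depth [0.5148 0.1598 0.1001]
shackle_seat 0.59 [336.4 303.7] z-plane [0.5153 0.1605 0.046 ] depth [0.5141 0.1657 0.0497]
lock_case 0.57 [346.9 308.5] z-plane [0.5026 0.1096 0.    ] depth [0.4887 0.1753 0.048 ]
lock_case 0.47 [321.6 226.9] z-plane [ 0.6577 -0.2605  0.    ] depth [ 0.6471 -0.2201  0.0222]
tape_measure 0.7 [320.3 224.9] z-plane [ 0.6644 -0.2714  0.    ] depth [ 0.6511 -0.2215  0.0272]
big_nut 0.85 [333.3 378.4] z-plane [0.4783 0.3432 0.    ] depth [0.474  0.3611 0.0165]
elbow_4 0.64 [333.5 214.8] z-plane [ 0.6426 -0.3424  0.    ] depth [ 0.6388 -0.3264  0.0083]
```

View pics/scene0.png

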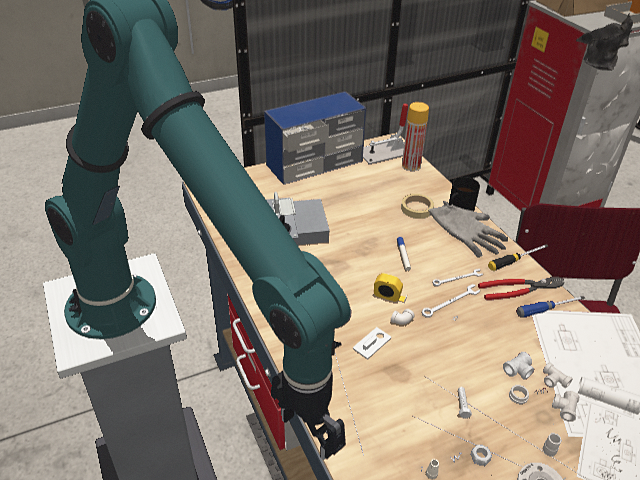

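View pics/side0.png

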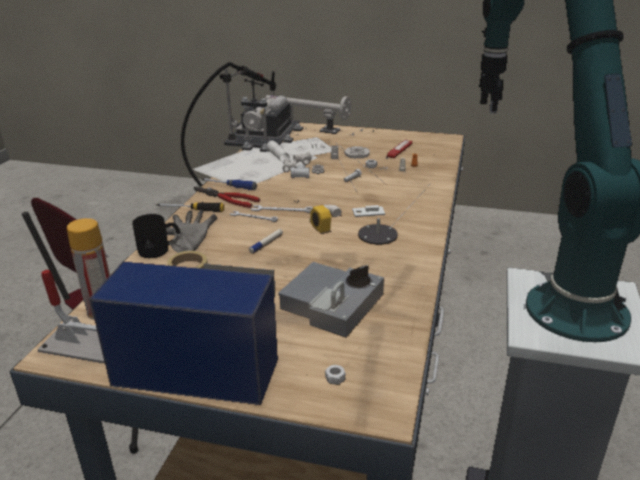

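The scene picture shows the tag (372,346), elbow (402,318), tape (390,288) and the case behind the arm. The side picture shows the post (380,225), case (335,295) and nut (335,373). Going over the tag to measure with the wrist camera.

```bash
python3 -m handwheel '{"hand":[100,100,100,100,100,100,100,100,100,100],"delta_pos":[[3,-1.5,0],[7,-3.5,0],[11,-6,0],[15,-8,0],[19,-10,0],[23,-12,0],[27,-14.5,0],[31,-16.5,0],[33,-18,0],[33,-18,0]],"spin":[0,0,0,0,0,0,0,0,0,0]}' 40
python3 - <<'E'
from h import *
st()
f=viewer.grab_frame("wrist"); cv2.imwrite("pics/w1.png",f["image"]); print("cam",np.round(-np.array(f["R"]).T@f["t"],3)); marks(f,Z)
f=viewer.grab_frame("scene");marks(f,Z)
E
```

```text
time: 2.3
tool_pos: [0.4956, -0.4002, 0.2314]
tcp_rot: [-3.092, -0.539, -0.004]
contact_force: [-0.9, -1.1, 1.0]
opening: 0.0855
grasp_force: 0.0
2.3 tcp [ 0.4956 -0.4002  0.2314] R [[0.941, 0.338, 0.002], [0.338, -0.941, 0.003], [0.003, -0.002, -1.0]] yaw_y -1.226 F [-0.9 -1.1  1. ] T [ 0.02  0.   -0.  ] open 0.0855 g 0.0 q7 -0.6
cam [ 0.563 -0.376  0.374]
tag_rib 0.84 [313.4 168. ] z-plane [ 0.5341 -0.379   0.01  ] depth [ 0.5348 -0.379   0.0189]
tag_hole 0.67 [314.8 124. ] z-plane [ 0.5759 -0.3657  0.003 ] depth [ 5.760e-01 -3.656e-01 -4.000e-04]
post_top 0.86 [159.1 163. ] z-plane [ 0.4941 -0.2439  0.053 ] depth [ 0.4847 -0.2257  0.009 ]
index_mark 0.65 [317.3 125.2] z-plane [ 0.574  -0.3695  0.05  ] depth [ 5.757e-01 -3.685e-01 -1.000e-04]
elbow_4 0.93 [319.7  42.1] z-plane [ 0.6489 -0.345   0.    ] depth [ 0.6431 -0.3471  0.0252]
tag_rib 0.66 [367.5 345.4] z-plane [ 0.5287 -0.3858  0.01  ] depth [ 0.5254 -0.391   0.0173]
tag_hole 0.58 [278.6 206.4] z-plane [0.5421 0.2155 0.003 ] depth [0.52  0.157 0.05 ]
tag_hole 0.57 [380.8 336.7] z-plane [ 0.5744 -0.3697  0.003 ] depth [ 5.75
[... 599 characters left out ...]
90.6] z-plane [0.5278 0.1779 0.091 ] depth [0.5724 0.2955 0.0015]
shackle_seat 0.87 [280.2 205.2] z-plane [0.5284 0.1655 0.046 ] depth [0.5279 0.1642 0.0471]
lock_case 0.83 [278.2 229.7] z-plane [0.5003 0.1141 0.    ] depth [0.4736 0.0432 0.0615]
lock_case 0.38 [278.4 223.1] z-plane [0.5124 0.1428 0.    ] depth [0.4774 0.05   0.0788]
tape_measure 0.63 [390.4 297.1] z-plane [ 0.6645 -0.2595  0.    ] depth [ 0.6564 -0.271   0.0139]
big_nut 0.43 [244.1 192. ] z-plane [0.4715 0.3328 0.    ] depth [0.4698 0.327  0.0043]
elbow_4 0.49 [400.4 317.8] z-plane [ 0.6512 -0.333   0.    ] depth [ 0.6383 -0.3503  0.0228]
elbow_4 0.39 [279.7 223.1] z-plane [0.5159 0.1413 0.    ] depth [0.4807 0.0487 0.0786]
```

View pics/w1.png

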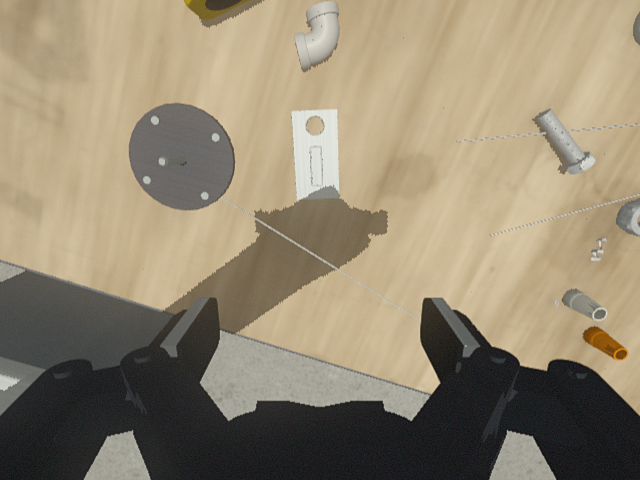

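The wrist view shows the tag with rib (316,165) and hole (315,125), foot disc around (182,157) with the post tip at (162,161), and the elbow at (320,35). Refining by segmentation.

```bash
cat >> h.py <<'E'
def warp(f,z,c,w=.07,s=5000):
    "top-down rectification of plane z round c: pixel (i,j)-> x=c0-w+j/s, y=c1-w+i/s"
    n=int(2*w*s);K=np.array(f["intrinsics"]);R=np.array(f["R"]);t=np.array(f["t"])
    j,i=np.meshgrid(np.arange(n),np.arange(n))
    X=np.stack([c[0]-w+j/s,c[1]-w+i/s,np.full(j.shape,z)],-1)
    p=(X@R.T+t)@K.T
    m=(p[...,:2]/p[...,2:]).astype(np.float32)
    return cv2.remap(f["image"],m[...,0],m[...,1],cv2.INTER_LINEAR)
E
python3 - <<'E'
from h import *
f=viewer.grab_frame("wrist")
c=np.array([.55,-.375]);w=.07;s=5000
im=warp(f,.006,c)
hsv=cv2.cvtColor(im,cv2.COLOR_BGR2HSV)
m=((hsv[...,1]<40)&(hsv[...,2]>110)).astype(np.uint8)
cs,h=cv2.findContours(m,cv2.RETR_CCOMP,cv2.CHAIN_APPROX_NONE)
k=max(range(len(cs)),key=lambda i:cv2.contourArea(cs[i]))
(x,y),sz,a=cv2.minAreaRect(cs[k]);print("plate",c-w+np.array([x,y])/s,np.array(sz)/s,a)
for i in range(len(cs)):
    if h[0][i][3]==k and cv2.contourArea(cs[i])>300:
        (x,y),r=cv2.minEnclosingCircle(cs[i]);print("hole",c-w+np.array([x,y])/s,r/s,cv2.contourArea(cs[i]))
c2=np.array([.487,-.235])
im2=warp(f,.008,c2); g=im2.max(2)
m2=cv2.morphologyEx((g<115).astype(np.uint8),cv2.MORPH_CLOSE,np.ones((25,25)))
cs,_=cv2.findContours(m2,cv2.RETR_EXTERNAL,cv2.CHAIN_APPROX_NONE);k=max(cs,key=cv2.contourArea)
e=cv2.fitEllipse(k);print("foot",c2-w+np.array(e[0])/s,np.array(e[1])/s)
print("tip?",px2w(f,(162,161),.053))
cv2.imwrite("pics/warp1.png",cv2.resize(np.hstack([im,im2]),(800,400)))
E
```

```text
plate [ 0.54646527 -0.37725714] [0.09124279 0.04685326] 21.982439041137695
hole [ 0.57424196 -0.36628621] 0.009185836029052735 6094.0
foot [ 0.49696422 -0.24679169] [0.1065501  0.10885946]
tip? [ 0.49348047 -0.25232651  0.053     ]
```

View pics/warp1.png

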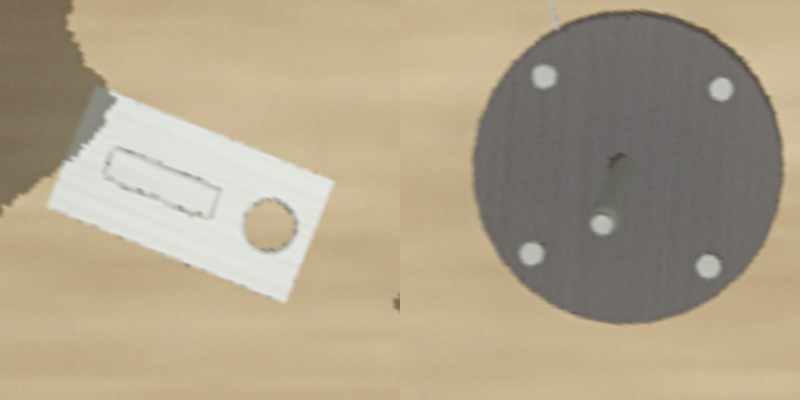

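```bash
python3 -m handwheel '{"hand":[50,50,50,50,50,50,50,50,50,50],"delta_pos":[[2,-0.2,2],[4.5,-0.4,5],[4.5,-0.4,8],[4.5,-0.4,11],[4.5,-0.4,14],[4.5,-0.4,17],[4.5,-0.4,18.5],[4.5,-0.4,18.5],[4.5,-0.4,18.5],[4.5,-0.4,18.5]],"spin":[-0.02,-0.039,-0.039,-0.039,-0.039,-0.039,-0.039,-0.039,-0.039,-0.039]}' 40
python3 - <<'E'
from h import *
st();print(tool([.5371,-.3813,.010]))
f=viewer.grab_frame("wrist");print("cam",np.round(-np.array(f["R"]).T@f["t"],3)); marks(f,dict(tag_rib=.02,tag_hole=.006)); cv2.imwrite("pics/w2.png",f["image"])
E
```

```text
time: 4.65
tool_pos: [0.5335, -0.3881, 0.048]
tcp_rot: [3.084, 0.585, 0.004]
contact_force: [-0.3, -0.5, 0.5]
opening: 0.0427
grasp_force: 0.0
4.65 tcp [ 0.5335 -0.3881  0.048 ] R [[0.931, 0.366, 0.003], [0.366, -0.931, -0.002], [0.002, 0.003, -1.0]] yaw_y -1.196 F [-0.3 -0.5  0.5] T [ 0.01 -0.08 -0.01] open 0.0427 g 0.0 q7 -0.63
[ 0.58 -0.51  3.8 ]
cam [ 0.6   -0.362  0.191]
tag_rib 0.87 [309.1 263.4] z-plane [ 0.5395 -0.3798  0.02  ] depth [ 0.5394 -0.3798  0.0197]
tag_hole 0.95 [309.7 185.1] z-plane [ 0.5764 -0.3656  0.006 ] depth [ 5.756e-01 -3.658e-01 -4.000e-04]
```

View pics/w2.png

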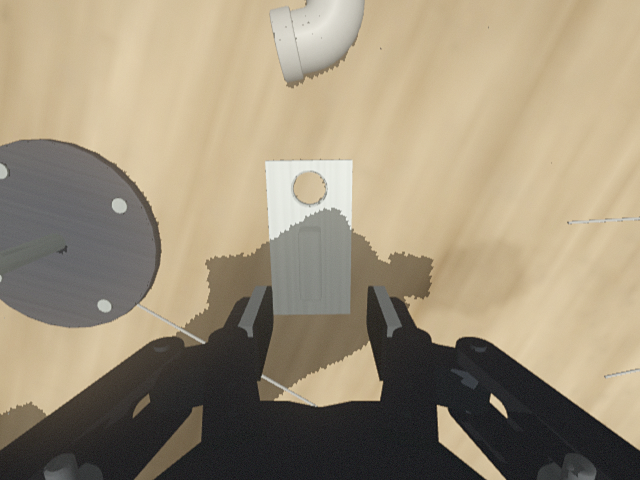

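The wrist view shows the rib at (310,263), about 5 mm left of the finger midline (320); the hole is at (310,187). Correct that and descend.

```bash
python3 -m handwheel '{"hand":[50,50,50,50,50,50,50,50,50,50],"delta_pos":[[0.6,-0.5,0],[0.6,-0.5,1],[0.6,-0.5,2],[0.6,-0.5,3],[0.6,-0.5,3.6],[0.6,-0.5,3.8],[0.6,-0.5,3.8],[0.6,-0.5,3.8],[0.6,-0.5,3.8],[0.6,-0.5,3.8]],"spin":[-0.01,-0.01,-0.01,-0.01,-0.01,-0.01,-0.01,-0.01,-0.01,-0.01]}' 40
python3 - <<'E'
from h import *
st();print(tool([.538,-.3808,.010]))
E
```

```text
time: 5.8
tool_pos: [0.5363, -0.3806, 0.0087]
tcp_rot: [3.083, 0.601, 0.001]
contact_force: [-0.2, 0.5, -0.1]
opening: 0.0429
grasp_force: 0.0
5.8 tcp [ 0.5363 -0.3806  0.0087] R [[0.927, 0.375, 0.001], [0.375, -0.927, -0.0], [0.0, 0.001, -1.0]] yaw_y -1.186 F [-0.2  0.5 -0.1] T [-0.01  0.03 -0.06] open 0.0429 g 0.0 q7 -0.64
[ 0.15  0.09 -0.13]
```

```bash
python3 -m handwheel '{"hand":[0,0,0,0,0,0,0,0,0,0],"delta_pos":[[0,0,0],[0,0,0],[0,0,0],[0,0,0],[0,0,0],[0,0,0],[0,0,-1],[0,0,-3],[0,0,-6],[0,0,-8]],"spin":[0,0,0,0,0,0,0,0,0,0]}' 60
python3 - <<'E'
from h import *
st()
f=viewer.grab_frame("wrist");cv2.imwrite("pics/w3.png",f["image"]); o=readout.get_obs();z=o["tool_pos"][2]
marks(f,dict(tag_hole=z-.005,post_top=.053))
E
```

```text
time: 6.8
tool_pos: [0.5361, -0.3804, 0.0897]
tcp_rot: [3.083, 0.601, 0.001]
contact_force: [0.8, -0.6, -0.6]
opening: 0.01
grasp_force: 60.8
6.8 tcp [ 0.5361 -0.3804  0.0897] R [[0.927, 0.375, 0.0], [0.375, -0.927, -0.0], [0.0, 0.0, -1.0]] yaw_y -1.186 F [ 0.8 -0.6 -0.6] T [-0.08 -0.04  0.06] open 0.01 g 60.82117438316345 q7 -0.63
post_top 0.7 [ 64.2 251.2] z-plane [ 0.4952 -0.2451  0.053 ] depth [ 0.4951 -0.245   0.0528]
```

View pics/w3.png

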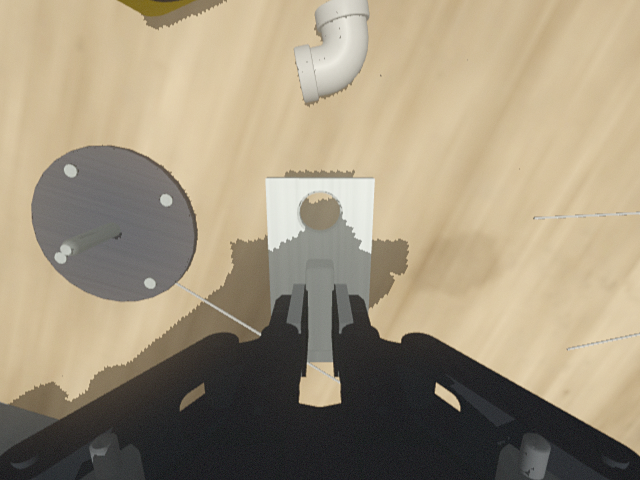

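The tag is held level; hole at (320,210), post tip at (65,248). Computing hole and tip by ray.

```bash
cat > hole.py <<'E'
from h import *
def hole(f,guess,zt):
    c=np.array(guess);im=warp(f,zt,c,.03,8000);hsv=cv2.cvtColor(im,cv2.COLOR_BGR2HSV)
    m=((hsv[...,1]>45)).astype(np.uint8) if True else 0
    n,l,stt,cen=cv2.connectedComponentsWithStats(m)
    for i in range(1,n):
        a=stt[i,4]/8000**2
        if 1.2e-4<a<3.5e-4: print("hole",c-.03+cen[i]/8000,"area",a,"ext",stt[i,2:4]/8000)
E
python3 - <<'E'
from hole import *
st();f=viewer.grab_frame("wrist");o=readout.get_obs();z=o["tool_pos"][2]
print("eye",px2w(f,(320,210),z-.0027),"tip",px2w(f,(65,248),.053))
hole(f,px2w(f,(320,210),z-.0027)[:2],z-.0027)
im=warp(f,.053,(.4955,-.245),.015,13333)
g=viewer.grab_frame("scene");marks(g,dict(post_top=.053));g2=viewer.grab_frame("side");marks(g2,dict(post_top=.053))
E
```

```text
6.95 tcp [ 0.5367 -0.3808  0.0896] R [[0.927, 0.375, 0.002], [0.375, -0.927, -0.001], [0.001, 0.002, -1.0]] yaw_y -1.186 F [-0.6 -0.1 -1.7] T [-0.    0.05 -0.01] open 0.0101 g 60.82867741584778 q7 -0.63
eye [ 0.57590933 -0.36509263  0.08555649] tip [ 0.49807976 -0.24585641  0.053     ]
hole [ 0.57538215 -0.36504915] area 0.000216203125 ext [0.0165   0.016875]
post_top 0.85 [331.6 299.1] z-plane [ 0.4973 -0.2511  0.053 ] depth [ 0.5173 -0.2125  0.0088]
post_top 0.87 [378.8 218. ] z-plane [ 0.4936 -0.2506  0.053 ] depth [ 0.4933 -0.2486  0.054 ]
```

```bash
python3 -m handwheel '{"hand":[0,0,0,0,0,0,0,0,0,0],"delta_pos":[[-0.4,-2,0],[-1,-5,0],[-1.7,-8,0],[-2.3,-11,0],[-2.7,-13,0],[-2.9,-14,0],[-2.9,-14,0],[-2.9,-14,0],[-2.9,-14,0],[-2.9,-14,0]],"spin":[0,0,0,0,0,0,0,0,0,0]}'
python3 - <<'E'
from hole import *
st();f=viewer.grab_frame("wrist");cv2.imwrite("pics/w4.png",f["image"][100:400,170:470]);marks(f,dict(tag_hole=.0857,post_top=.053))
E
```

```text
time: 8.2
tool_pos: [0.4575, -0.2627, 0.0883]
tcp_rot: [3.083, 0.599, 0.001]
contact_force: [0.1, 1.2, -1.0]
opening: 0.01
grasp_force: 60.8
8.2 tcp [ 0.4575 -0.2627  0.0883] R [[0.927, 0.374, 0.001], [0.374, -0.927, -0.001], [0.001, 0.001, -1.0]] yaw_y -1.187 F [ 0.1  1.2 -1. ] T [-0.01  0.02 -0.04] open 0.01 g 60.83001136779785 q7 -0.74
post_top 0.7 [318.7 201.4] z-plane [ 0.4949 -0.2472  0.053 ] depth [ 0.4948 -0.2472  0.0525]
```

View pics/w4.png

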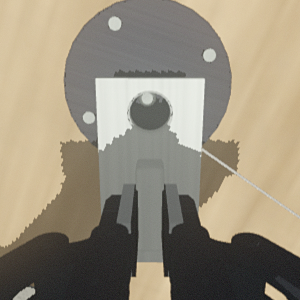

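The tip shows inside the hole (tip (317,198), hole centre (321,210)); checking with the heights.

```bash
python3 - <<'E'
from hole import *
st();f=viewer.grab_frame("wrist");o=readout.get_obs();z=o["tool_pos"][2]
R=Ro.from_rotvec(o["tcp_rot"]).as_matrix()
c=px2w(f,(321,210),z-.0027)[:2];im=warp(f,z-.0027,c,.012,20000).max(2)
H=px2w(f,(321,210),z-.0027)
for uv in [(317,198),(318.7,201.4)]:
    t=px2w(f,uv,.053);d=t-H;d[2]=0;print(H,t,"shift cm",100*R.T@d)
g=cv2.cvtColor(f["image"],cv2.COLOR_BGR2GRAY)[185:240,295:345]
m=(g<130).astype(np.uint8);k=cv2.findContours(m,0,1)[0];k=max(k,key=cv2.contourArea);print("hole px",np.array(cv2.minEnclosingCircle(k)[0])+[295,185],cv2.minEnclosingCircle(k)[1])
E
```

```text
8.35 tcp [ 0.4569 -0.2621  0.0883] R [[0.927, 0.375, 0.0], [0.375, -0.927, -0.0], [0.0, 0.0, -1.0]] yaw_y -1.187 F [ 0.   0.9 -1. ] T [0.03 0.03 0.01] open 0.0099 g 60.829793214797974 q7 -0.74
[ 0.49653439 -0.24671508  0.08556051] [ 0.49560998 -0.24498264  0.053     ] shift cm [-2.07453994e-02 -1.95265022e-01 -5.47364029e-05]
[ 0.49653439 -0.24671508  0.08556051] [ 0.49427818 -0.24647344  0.053     ] shift cm [-2.00104266e-01 -1.06991284e-01 -4.69089646e-05]
hole px [319.55629158 210.76158905] 20.010412216186523
```

```bash
python3 -m handwheel '{"hand":[0,0,0,0,0,0,0,0,0,0],"delta_pos":[[-0.1,-0.1,0],[-0.1,-0.1,0.6],[-0.1,-0.1,1.2],[-0.1,-0.1,1.9],[-0.1,-0.1,2.6],[-0.1,-0.1,3.3],[-0.1,-0.1,4],[-0.1,-0.1,4.5],[-0.1,-0.1,5],[-0.1,-0.1,5]],"spin":[0,0,0,0,0,0,0,0,0,0]}'
python3 - <<'E'
from hole import *
st();f=viewer.grab_frame("wrist");cv2.imwrite("pics/w5.png",f["image"][100:400,170:470])
E
```

```text
time: 9.4
tool_pos: [0.455, -0.2607, 0.0376]
tcp_rot: [-3.083, -0.601, 0.002]
contact_force: [0.8, -0.1, -0.0]
opening: 0.0104
grasp_force: 60.8
9.4 tcp [ 0.455  -0.2607  0.0376] R [[0.927, 0.375, -0.001], [0.375, -0.927, 0.0], [-0.001, -0.001, -1.0]] yaw_y -1.186 F [ 0.8 -0.1 -0. ] T [-0.02  0.03  0.02] open 0.0104 g 60.83034038543701 q7 -0.74
```

View pics/w5.png

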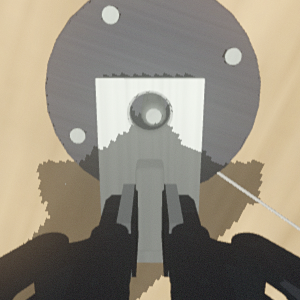

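The post tip shows through the hole at crop (152,116); threaded, no force. Lowering and releasing, then rising.

```bash
python3 -m handwheel '{"hand":[0,0,0,0,0,0,20,40,50,50],"delta_pos":[[0,0,0.5],[0,0,1],[0,0,1.5],[0,0,2],[0,0,2.05],[0,0,2.05],[0,0,2.05],[0,0,2.05],[0,0,2.05],[0,0,2.05]],"spin":[0,0,0,0,0,0,0,0,0,0]}'; python3 -c "
from h import *
st()"
```

```text
time: 10.45
tool_pos: [0.4555, -0.261, 0.018]
tcp_rot: [3.083, 0.601, 0.001]
contact_force: [-0.3, 0.3, 0.3]
opening: 0.0425
grasp_force: 0.0
10.45 tcp [ 0.4555 -0.261   0.018 ] R [[0.927, 0.375, 0.0], [0.375, -0.927, -0.0], [0.0, 0.0, -1.0]] yaw_y -1.186 F [-0.3  0.3  0.3] T [-0.01 -0.07 -0.  ] open 0.0425 g 0.0 q7 -0.74
```

```bash
python3 -m handwheel '{"hand":[50,50,50,50,50,50,50,50,50,50],"delta_pos":[[0,0,-1],[0,0,-4],[0,0,-8],[0,0,-12],[0,0,-16],[0.5,-2,-19],[1.8,-5,-21],[3.5,-9,-23],[5,-13,-23],[6,-15,-23]],"spin":[0,0,0,0,0,0,0,0,0,0]}'
python3 - <<'E'
from hole import *
st();f=viewer.grab_frame("wrist");cv2.imwrite("pics/w6.png",f["image"]);marks(f,Z)
E
python3 -m handwheel '{"hand":[50,50,50,50,50,50,50,50,50,50],"delta_pos":[[1,-2,0],[2.5,-6,0],[4,-10,0],[5,-13.5,0],[5,-13.5,0],[5,-13.5,0],[5,-13.5,0],[5,-13.5,0],[5,-13.5,0],[5,-13.5,0]],"spin":[0,0,0,0,0,0,0,0,0,0]}'
python3 - <<'E'
from hole import *
st();f=viewer.grab_frame("wrist");np.save("f7.npy",f,allow_pickle=True);cv2.imwrite("pics/w7.png",f["image"]);marks(f,Z)
g=viewer.grab_frame("scene");marks(g,dict(tag_rib=.028,tag_hole=.014))
g=viewer.grab_frame("side");marks(g,dict(tag_rib=.028,tag_hole=.014))
E
```

```text
time: 11.45
tool_pos: [0.4541, -0.0957, 0.2493]
tcp_rot: [-3.082, -0.607, -0.003]
contact_force: [-0.1, -1.2, -0.3]
opening: 0.0426
grasp_force: 0.0
11.45 tcp [ 0.4541 -0.0957  0.2493] R [[0.925, 0.379, 0.002], [0.379, -0.925, 0.001], [0.002, -0.0, -1.0]] yaw_y -1.182 F [-0.1 -1.2 -0.3] T [-0.04 -0.03 -0.02] open 0.0426 g 0.0 q7 -1.08
tag_hole 0.85 [454.9 224.4] z-plane [ 0.492  -0.2507  0.003 ] depth [ 0.4934 -0.2416  0.0224]
tag_hole 0.62 [598.9 127.8] z-plane [ 0.6454 -0.3431  0.003 ] depth [ 0.6384 -0.3277  0.0249]
post_top 0.93 [468.1 234.1] z-plane [ 0.4917 -0.2448  0.053 ] depth [ 0.4884 -0.2652  0.0137]
dial_grip 0.81 [169.4 115.3] z-plane [0.489  0.0636 0.067 ] depth [0.4902 0.0585 0.0795]
dial_grip 0.72 [43.7 31.7] z-plane [0.5135 0.1788 0.067 ] depth [0.5141 0.157  0.0956]
dial_pointer 0.74 [178.4 139.7] z-plane [0.4737 0.0457 0.08  ] depth [0.4739 0.0454 0.0809]
index_mark 0.96 [160.2 148.3] z-plane [0.4549 0.0709 0.05  ] depth [0.4548 0.071  0.0496]
shackle_bar 0.56 [43.9 31.3] z-plane [0.5143 0.1604 0.091 ] depth [0.5144 0.1572 0.0952]
shackle_seat 0.59 [86.6 47.8] z-pl
[... 1598 characters left out ...]
132.7] z-plane [0.5073 0.1122 0.    ] depth [0.5084 0.1073 0.0457]
big_nut 0.74 [60.4 77.8] z-plane [0.4732 0.3441 0.    ] depth [0.4753 0.331  0.0187]
tag_rib 0.82 [319.6 315.3] z-plane [ 0.4578 -0.2673  0.028 ] depth [ 0.4589 -0.265   0.0252]
tag_hole 0.72 [331.  312.7] z-plane [ 0.4932 -0.259   0.014 ] depth [ 0.4935 -0.2584  0.0132]
tag_hole 0.56 [243.1 191.6] z-plane [0.4637 0.3172 0.014 ] depth [0.4671 0.3287 0.0055]
tag_rib 0.53 [394.1 228.3] z-plane [ 0.4499 -0.248   0.028 ] depth [ 0.4507 -0.2544  0.0246]
tag_rib 0.37 [371.5 281.7] z-plane [0.4615 0.029  0.028 ] depth [0.4556 0.0652 0.0518]
tag_hole 0.81 [378.3 227.1] z-plane [ 0.497  -0.2709  0.014 ] depth [ 0.4924 -0.241   0.03  ]
```

View pics/w7.png

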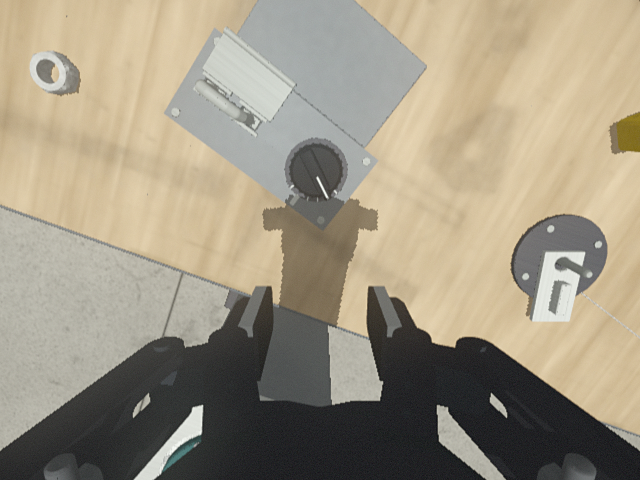

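The tag lies over the post on its foot (hole (572,266)). The dial is at (316,170) with its line running to (327,197), the index block at about (293,197), the shackle at (228,105) and the nut at (52,72). Measuring the bar and shackle with the depth.

```bash
python3 - <<'E'
from h import *
f=np.load("f7.npy",allow_pickle=True).item()
K=np.array(f["intrinsics"]);R=np.array(f["R"]);t=np.array(f["t"])
v,u=np.mgrid[:480,:640];P=np.stack([(u-K[0,2])/K[0,0],(v-K[1,2])/K[1,1],np.ones(u.shape)],-1)*f["depth"][...,None]
W=(P-t)@R
def rect(n,c,r,a,b):
    q=W[(np.hypot(W[...,0]-c[0],W[...,1]-c[1])<r)&(W[...,2]>a)&(W[...,2]<b)]
    (x,y),s,an=cv2.minAreaRect((q[:,:2]*1000).astype(np.float32))
    d=q[:,:2]-q[:,:2].mean(0);w=np.linalg.svd(d,full_matrices=False)[2][0]
    print(n,len(q),"mean",q.mean(0).round(4),"rect",np.round([x,y],1),np.round(s,1),round(an,1),"pca",np.degrees(np.arctan2(w[1],w[0])).round(1))
rect("bar",(.49,.064),.035,.073,.09)
rect("shackle",(.515,.158),.04,.085,.105)
rect("skirt",(.49,.064),.03,.051,.06)
rect("case",(.50,.11),.2,.04,.05)
print("near shackle z",[ (x,y,np.round(np.median(W[y,x,2]),3)) for x,y in [(245,70),(260,95),(235,60),(215,85),(228,105),(245,115),(210,90)]])
im=warp(f,.08,(.49,.064),.04,5000);im=np.ascontiguousarray(im)
g=im.min(2);m=(g>150).astype(np.uint8)
n,l,s,c=cv2.connectedComponentsWithStats(m)
for i in range(1,n):
    if s[i,4]>40:print("white",np.array([.45,.024])+c[i]/5000,s[i,4])
sh=warp(f,.05,(.51,.11),.1,2000)
cv2.imwrite("pics/w8.png",np.vstack([np.hstack([im,cv2.resize(sh,(400,400))])]))
E
```

```text
bar 678 mean [0.4886 0.0631 0.0795] rect [487.1  61.7] [47.7 12. ] 48.5 pca -131.9
shackle 684 mean [0.5149 0.1576 0.0931] rect [514.8 158.6] [45. 10.] 74.7 pca -105.7
skirt 1534 mean [0.4898 0.0634 0.0542] rect [488.5  63.4] [52.6 51.7] 22.2 pca 137.5
case 32346 mean [0.5463 0.1033 0.046 ] rect [546.6 101.1] [190.6 182.2] 74.5 pca -55.1
near shackle z [(245, 70, np.float64(0.047)), (260, 95, np.float64(0.048)), (235, 60, np.float64(0.049)), (215, 85, np.float64(0.044)), (228, 105, np.float64(0.094)), (245, 115, np.float64(0.082)), (210, 90, np.float64(0.094))]
white [0.50201515 0.06901657] 67816
white [0.47897969 0.0530212 ] 1113
```

View pics/w8.png

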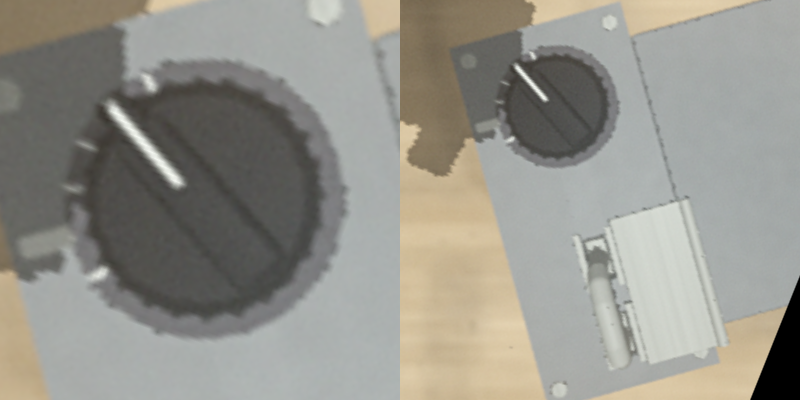

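The rectified view shows the bar line pointing to about 228° and the index block at 165° in world angle (left panel: line end (107,103), block (45,243)); the plate behind the shackle is flush with the case. So the dial is near click 0.35, 1.05 rad to go. Approaching the bar.

```bash
python3 -m handwheel '{"hand":[50,50,50,50,50,50,50,50,50,50],"delta_pos":[[2,-0.2,0],[4.3,-0.35,3],[4.3,-0.35,6],[4.3,-0.35,9],[4.3,-0.35,12],[4.3,-0.35,14],[4.3,-0.35,15],[4.3,-0.35,15],[4.3,-0.35,15],[4.3,-0.35,15]],"spin":[-0.12,-0.25,-0.38,-0.46,-0.46,-0.46,-0.46,-0.46,-0.46,-0.46]}' 40
python3 - <<'E'
from h import *
st();print(tool([.4888,.063,.062]))
f=viewer.grab_frame("wrist");marks(f,dict(dial_grip=.08,dial_pointer=.08,index_mark=.05))
E
```

```text
time: 15.05
tool_pos: [0.4898, 0.0641, 0.0989]
tcp_rot: [2.865, 1.288, 0.004]
contact_force: [0.9, -0.4, 0.5]
opening: 0.0427
grasp_force: 0.0
15.05 tcp [0.4898 0.0641 0.0989] R [[0.664, 0.748, 0.002], [0.748, -0.664, 0.0], [0.002, 0.001, -1.0]] yaw_y -0.726 F [ 0.9 -0.4  0.5] T [ 0.02  0.05 -0.04] open 0.0427 g 0.0 q7 -1.13
[-0.16 -0.01  3.69]
dial_grip 0.7 [318.9 277.7] z-plane [0.4923 0.0676 0.08  ] depth [0.4921 0.0674 0.0792]
dial_pointer 0.76 [320.6 326.9] z-plane [0.4743 0.046  0.08  ] depth [0.4742 0.046  0.0799]
index_mark 0.95 [267.7 289.3] z-plane [0.4557 0.0734 0.05  ] depth [0.4805 0.0869 0.1084]
```

```bash
python3 -m handwheel '{"hand":[50,50,50,50,50,0,0,0,0,0],"delta_pos":[[-0.1,0,1],[-0.1,0,2],[-0.1,0,3],[-0.1,0,3.6],[-0.1,0,3.6],[-0.1,0,3.6],[-0.1,0,3.6],[-0.1,0,3.6],[-0.1,0,3.6],[-0.1,0,3.6]],"spin":[0,0,0,0,0,0,0,0,0,0]}' 50;python3 -c "
from h import *
st()"
```

```text
time: 16.25
tool_pos: [0.4884, 0.0632, 0.0621]
tcp_rot: [2.865, 1.288, 0.001]
contact_force: [-0.1, -0.8, 1.7]
opening: 0.0108
grasp_force: 50.4
16.25 tcp [0.4884 0.0632 0.0621] R [[0.664, 0.748, 0.001], [0.748, -0.664, 0.0], [0.001, 0.0, -1.0]] yaw_y -0.726 F [-0.1 -0.8  1.7] T [-0.01 -0.08 -0.06] open 0.0108 g 50.388139486312866 q7 -1.15
```

```bash
python3 -m handwheel '{"hand":[0,0,0,0,0,0,0,0,0,0],"delta_pos":[[0,0,0],[0,0,0],[0,0,0],[0,0,0],[0,0,0],[0,0,0],[0,0,0],[0,0,0],[0,0,0],[0,0,0]],"spin":[0.08,0.16,0.24,0.32,0.4,0.48,0.56,0.64,0.7,0.7]}' 50;python3 -c "
from h import *
st()"
```

```text
time: 17.25
tool_pos: [0.4885, 0.0631, 0.0621]
tcp_rot: [3.133, 0.227, 0.001]
contact_force: [-0.5, -0.8, 4.5]
opening: 0.0108
grasp_force: 50.8
17.25 tcp [0.4885 0.0631 0.0621] R [[0.99, 0.144, 0.001], [0.144, -0.99, -0.0], [0.001, 0.0, -1.0]] yaw_y -1.426 F [-0.5 -0.8  4.5] T [-0.02 -0.01 -0.05] open 0.0108 g 50.81508457660675 q7 -1.57
```

```bash
python3 -m handwheel '{"hand":[0,0,0,0,0,0,0,0,0,0],"delta_pos":[[0,0,0],[0,0,0],[0,0,0],[0,0,0],[0,0,0],[0,0,0],[0,0,0],[0,0,0],[0,0,0],[0,0,0]],"spin":[0.05,0.1,0.15,0.2,0.25,0.3,0.34,0.38,0.38,0.38]}' 50;python3 -c "
from h import *
st()"
```

```text
time: 18.25
tool_pos: [0.4885, 0.063, 0.0621]
tcp_rot: [-3.119, 0.373, -0.001]
contact_force: [-0.0, -1.7, 4.7]
opening: 0.0106
grasp_force: 50.8
18.25 tcp [0.4885 0.063  0.0621] R [[0.972, -0.236, 0.001], [-0.236, -0.972, -0.0], [0.001, -0.0, -1.0]] yaw_y -1.809 F [-0.  -1.7  4.7] T [-0.21  0.07 -0.08] open 0.0106 g 50.757595896720886 q7 -1.79
```

```bash
python3 -m handwheel '{"hand":[30,50,50,50,50,50,50,50,50,50],"delta_pos":[[0,0,0],[0,0,0],[0,0,0],[0,0,-1],[0,0,-4],[-0.5,0,-8],[-2,0,-12],[-4,0,-15],[-4,0,-15],[-4,0,-15]],"spin":[0,0,0,0,0,0,0,0,0,0]}' 50
cat > ang.py <<'E'
from h import *
st();f=viewer.grab_frame("wrist")
K=np.array(f["intrinsics"]);R=np.array(f["R"]);t=np.array(f["t"])
v,u=np.mgrid[:480,:640];P=np.stack([(u-K[0,2])/K[0,0],(v-K[1,2])/K[1,1],np.ones(u.shape)],-1)*f["depth"][...,None]
W=(P-t)@R
def rect(n,c,r,a,b):
    q=W[(f["depth"]>0)&(np.hypot(W[...,0]-c[0],W[...,1]-c[1])<r)&(W[...,2]>a)&(W[...,2]<b)]
    (x,y),s,an=cv2.minAreaRect((q[:,:2]*1000).astype(np.float32))
    d=q[:,:2]-q[:,:2].mean(0);w=np.linalg.svd(d,full_matrices=False)[2][0]
    print(n,len(q),"mean",q.mean(0).round(4),"rect",np.round([x,y],1),np.round(s,1),round(an,1),"pca",np.degrees(np.arctan2(w[1],w[0])).round(1))
rect("bar",(.489,.063),.035,.073,.09)
rect("shackle",(.515,.158),.04,.085,.105)
rect("case",(.50,.11),.2,.04,.05)
marks(f,{k:Z[k] for k in ["dial_pointer","index_mark","shackle_bar","shackle_seat"]})
E
python3 ang.py
```

```text
time: 19.25
tool_pos: [0.4494, 0.0728, 0.2127]
tcp_rot: [-3.119, 0.367, -0.003]
contact_force: [-0.1, 0.7, -0.8]
opening: 0.0427
grasp_force: 0.0
19.25 tcp [0.4494 0.0728 0.2127] R [[0.973, -0.232, 0.002], [-0.232, -0.973, 0.001], [0.002, -0.002, -1.0]] yaw_y -1.805 F [-0.1  0.7 -0.8] T [-0.01  0.04  0.06] open 0.0427 g 0.0 q7 -1.92
bar 828 mean [0.4887 0.0628 0.0796] rect [486.6  63.4] [12.  47.8] 74.5 pca 164.6
shackle 734 mean [0.5148 0.1566 0.0931] rect [515.  158.4] [44.7  9.9] 75.0 pca 74.1
case 40420 mean [0.5533 0.1007 0.046 ] rect [546.6 101.1] [190.6 182.3] 74.7 pca 140.6
dial_pointer 0.73 [319. 209.] z-plane [0.4663 0.0694 0.08  ] depth [0.4664 0.0694 0.0807]
index_mark 0.91 [318.1 213.5] z-plane [0.4567 0.0727 0.05  ] depth [0.4566 0.0727 0.0497]
shackle_bar 0.63 [188.2 177.5] z-plane [0.5155 0.1603 0.091 ] depth [0.5156 0.1587 0.095 ]
shackle_seat 0.61 [209.  173.5] z-plane [0.5139 0.1589 0.046 ] depth [0.5147 0.1437 0.0915]
shackle_seat 0.51 [319.5 208.5] z-plane [0.4601 0.0706 0.046 ] depth [0.4668 0.0689 0.0809]
```

The dial bar is at 164.6°, exactly at the index. On to the shackle.

```bash
python3 -m handwheel '{"hand":[50,50,50,50,50,50,50,50,50,50],"delta_pos":[[0.5,-1,0],[1,-2,0],[1.5,-3.5,0],[2,-5,0],[2.6,-6.5,0],[3.2,-8,0],[4,-9.3,0],[4.4,-9.9,0],[4.4,-9.9,0],[4.4,-9.9,0]],"spin":[0.14,0.28,0.42,0.56,0.7,0.84,0.98,1.12,1.26,1.4]}' 60
python3 ang.py | grep -v "^case\|bar 8"; python3 -c "
from h import *
print(tool([.515,.159,.073]))"
```

```text
time: 20.5
tool_pos: [0.5151, 0.1586, 0.2109]
tcp_rot: [2.143, -2.297, -0.003]
contact_force: [1.4, -0.1, -1.5]
opening: 0.0427
grasp_force: 0.0
20.5 tcp [0.5151 0.1586 0.2109] R [[-0.069, -0.998, -0.002], [-0.998, 0.069, 0.001], [-0.001, 0.002, -1.0]] yaw_y 3.072 F [ 1.4 -0.1 -1.5] T [-0.12 -0.03 -0.06] open 0.0427 g 0.0 q7 -3.07
bar 1045 mean [0.4877 0.0631 0.0794] rect [486.1  63.2] [12.2 47.9] 74.6 pca 164.6
shackle 646 mean [0.5142 0.1563 0.093 ] rect [514.4 158. ] [44.4 10. ] 74.6 pca 74.1
dial_pointer 0.78 [374.9 107.7] z-plane [0.4669 0.0675 0.08  ] depth [0.467  0.0675 0.0804]
index_mark 0.71 [388.6 113. ] z-plane [0.4509 0.0703 0.05  ] depth [0.4502 0.0702 0.0465]
shackle_bar 0.61 [318.1 234.6] z-plane [0.5161 0.1596 0.091 ] depth [0.516  0.1583 0.0955]
shackle_seat 0.65 [322.8 221.8] z-plane [0.5119 0.1602 0.046 ] depth [0.5117 0.1485 0.0949]
[-0.04 -0.04 13.8 ]
```

q7 is at its limit on this side; going round the other way by a half turn (same grasp).

```bash
python3 -m handwheel '{"hand":[50,50,50,50,50,50,50,50,50,50],"delta_pos":[[0,0,0],[0,0,0],[0,0,0],[0,0,0],[0,0,0],[0,0,0],[0,0,0],[0,0,0],[0,0,0],[0,0,0]],"spin":[-0.14,-0.28,-0.42,-0.56,-0.7,-0.84,-0.98,-1.12,-1.26,-1.4]}' 60
python3 -m handwheel '{"hand":[50,50,50,50,50,50,50,50,50,50],"delta_pos":[[0,0,0],[0,0,0],[0,0,0],[0,0,0],[0,0,0],[0,0,0],[0,0,0],[0,0,0],[0,0,0],[0,0,0]],"spin":[-0.14,-0.28,-0.42,-0.56,-0.7,-0.84,-0.98,-1.12,-1.26,-1.4]}' 60
python3 ang.py | grep -v "^case\|bar 8"; python3 -c "
from h import *
print(tool([.515,.159,.073]))"
```

```text
time: 21.75
tool_pos: [0.5152, 0.1583, 0.2122]
tcp_rot: [-3.12, 0.357, -0.001]
contact_force: [-0.2, -0.2, -0.5]
opening: 0.0426
grasp_force: 0.0
time: 22.75
tool_pos: [0.5153, 0.1583, 0.2125]
tcp_rot: [-2.617, -1.737, -0.003]
contact_force: [-0.5, 0.2, -0.0]
opening: 0.0426
grasp_force: 0.0
22.75 tcp [0.5153 0.1583 0.2125] R [[0.388, 0.922, 0.002], [0.922, -0.388, 0.001], [0.002, 0.001, -1.0]] yaw_y -0.399 F [-0.5  0.2 -0. ] T [-0.    0.02 -0.02] open 0.0426 g 0.0 q7 -0.78
bar 708 mean [0.4875 0.0655 0.0788] rect [486.2  64.5] [12.9 47.8] 75.6 pca 164.8
shackle 638 mean [0.5154 0.1621 0.0931] rect [514.5 159.8] [45.4 10. ] 74.4 pca -105.6
dial_pointer 0.73 [305.9 336.4] z-plane [0.4645 0.0706 0.08  ] depth [0.4644 0.0704 0.0796]
index_mark 0.82 [298.  319.9] z-plane [0.4562 0.074  0.05  ] depth [0.4561 0.0738 0.0496]
shackle_bar 0.98 [313.7 231.1] z-plane [0.5116 0.1617 0.091 ] depth [0.512  0.1626 0.0947]
shackle_seat 0.82 [318.6 222.7] z-plane [0.5136 0.1566 0.046 ] depth [0.5183 0.1675 0.0954]
[ 0.05 -0.06 13.91]
```

```bash
python3 -m handwheel '{"hand":[50,50,50,50,50,50,50,50,50,50],"delta_pos":[[0,0,0],[0,0,2],[0,0,5],[0,0,8],[0,0,11],[0,0,12.5],[0,0,13.5],[0,0,13.9],[0,0,13.9],[0,0,13.9]],"spin":[-0.13,-0.13,-0.13,-0.13,-0.13,-0.13,-0.13,-0.13,-0.13,-0.13]}' 60
python3 -m handwheel '{"hand":[0,0,0,0,0,0,0,0,0,0],"delta_pos":[[0,0,0],[0,0,0],[0,0,0],[0,0,0],[0,0,0],[0,0,0],[0,0,0],[0,0,0],[0,0,0],[0,0,0]],"spin":[0,0,0,0,0,0,0,0,0,0]}' 60
python3 -c "
from h import *
st()"
```

```text
time: 24.0
tool_pos: [0.5158, 0.1588, 0.0736]
tcp_rot: [2.506, 1.894, 0.003]
contact_force: [-0.5, -0.6, 0.4]
opening: 0.0428
grasp_force: 0.0
time: 25.0
tool_pos: [0.5157, 0.1586, 0.0735]
tcp_rot: [2.506, 1.895, 0.002]
contact_force: [-0.1, 0.0, 6.2]
opening: 0.0081
grasp_force: 58.7
25.0 tcp [0.5157 0.1586 0.0735] R [[0.272, 0.962, 0.001], [0.962, -0.272, 0.0], [0.001, 0.001, -1.0]] yaw_y -0.276 F [-0.1  0.   6.2] T [-0.03  0.18  0.03] open 0.0081 g 58.73747706413269 q7 -0.7
```

```bash
python3 -m handwheel '{"hand":[0,0,0,0,0,0,0,0,0,0],"delta_pos":[[0,0,-0.2],[0,0,-0.4],[0,0,-0.6],[0,0,-0.8],[0,0,-1],[0,0,-1.2],[0,0,-1.4],[0,0,-1.6],[0,0,-1.8],[0,0,-2]],"spin":[0,0,0,0,0,0,0,0,0,0]}' 80
python3 -c "
from h import *
st()"
```

```text
time: 26.0
tool_pos: [0.5151, 0.1585, 0.093]
tcp_rot: [-2.506, -1.895, -0.0]
contact_force: [0.2, -0.8, -1.7]
opening: 0.0077
grasp_force: 78.0
26.0 tcp [0.5151 0.1585 0.093 ] R [[0.272, 0.962, -0.0], [0.962, -0.272, 0.0], [0.0, -0.0, -1.0]] yaw_y -0.276 F [ 0.2 -0.8 -1.7] T [ 0.03 -0.01 -0.  ] open 0.0077 g 77.96642482280731 q7 -0.69
```

```bash
python3 -m handwheel '{"hand":[0,0,0,0,0,0,0,0,0,0],"delta_pos":[[0,0,-0.6],[0,0,-1.2],[0,0,-1.8],[0,0,-2.4],[0,0,-3.2],[0,0,-4.5],[0,0,-6],[0,0,-7.5],[0,0,-9],[0,0,-10.5]],"spin":[0,0,0,0,0,0,0,0,0,0]}' 80
python3 -m handwheel '{"hand":[0,0,0,0,0,0,0,0,0,0],"delta_pos":[[0,0,-1],[0,0,-2],[0,0,-2.8],[0,0,-3.2],[0,0,-3.4],[0,0,-3.4],[0,0,-3.4],[0,0,-3.4],[0,0,-3.4],[0,0,-3.4]],"spin":[0,0,0,0,0,0,0,0,0,0]}' 80
python3 - <<'E'
from h import *
st()
for n in ["scene","side","wrist"]:
    f=viewer.grab_frame(n);print(n);marks(f,dict(tag_hole=.014,tag_rib=.028,post_top=.053,shackle_bar=.249,shackle_seat=.046,dial_pointer=.08,index_mark=.05,big_nut=0,elbow_4=0,tape_measure=0))
E
python3 ang.py | grep bar
```

```text
time: 27.0
tool_pos: [0.5151, 0.1584, 0.1993]
tcp_rot: [2.506, 1.895, 0.001]
contact_force: [0.9, -0.2, -1.8]
opening: 0.0076
grasp_force: 78.0
time: 28.0
tool_pos: [0.515, 0.1584, 0.2316]
tcp_rot: [-2.506, -1.895, 0.001]
contact_force: [-0.1, -0.5, -1.6]
opening: 0.0074
grasp_force: 78.0
28.0 tcp [0.515  0.1584 0.2316] R [[0.272, 0.962, -0.0], [0.962, -0.272, -0.0], [-0.0, -0.0, -1.0]] yaw_y -0.276 F [-0.1 -0.5 -1.6] T [-0.01  0.02 -0.06] open 0.0074 g 77.99950674176216 q7 -0.68
scene
tag_hole 0.65 [333.4 310.5] z-plane [ 0.5019 -0.2547  0.014 ] depth [ 0.5031 -0.2525  0.0114]
tag_rib 0.59 [320.7 316.1] z-plane [ 0.4592 -0.2708  0.028 ] depth [ 0.4633 -0.2624  0.0179]
post_top 0.83 [330.5 298.6] z-plane [ 0.4956 -0.2484  0.053 ] depth [ 0.496  -0.2476  0.0521]
shackle_bar 0.41 [272.9 143.1] z-plane [0.5197 0.1861 0.249 ] depth [0.5089 0.1569 0.2678]
shackle_seat 0.68 [279.6 204.9] z-plane [0.5273 0.1676 0.046 ] depth [0.5266 0.1659 0.0474]
shackle_seat 0.48 [266.2 229.3] z-plane [0.45   0.0762 0.046 ] depth [0.4489 0.073  0.0487]
dial_pointer 0.52 [316.4 315.3] z-plane [ 0.4298 -0.3
[... 2021 characters left out ...]
-plane [0.479  0.0501 0.05  ] depth [0.5139 0.1613 0.2532]
big_nut 0.67 [229.7  34.7] z-plane [0.4775 0.3448 0.    ] depth [ 4.774e-01  3.449e-01 -4.000e-04]ang.py:9: RuntimeWarning: Mean of empty slice.
  d=q[:,:2]-q[:,:2].mean(0);w=np.linalg.svd(d,full_matrices=False)[2][0]
  ret = um.true_divide(
Traceback (most recent call last):
  File "ang.py", line 11, in <module>
    rect("bar",(.489,.063),.035,.073,.09)
    ~~~~^^^^^^^^^^^^^^^^^^^^^^^^^^^^^^^^^
  File "ang.py", line 9, in rect
    d=q[:,:2]-q[:,:2].mean(0);w=np.linalg.svd(d,full_matrices=False)[2][0]
                                ~~~~~~~~~~~~~~~~~~~~~~~~~~~~~~~~~~~~~~~^^^
IndexError: index 0 is out of bounds for axis 0 with size 0
```

```bash
python3 -c "
from h import *
st();print(order.sign_off())"
```

```text
29.7 tcp [0.5151 0.1585 0.2318] R [[0.272, 0.962, -0.0], [0.962, -0.272, 0.0], [-0.0, -0.0, -1.0]] yaw_y -0.276 F [-0.5  0.4 -1.7] T [-0.01 -0.01  0.02] open 0.0072 g 77.9997481405735 q7 -0.68
the job is handed in; nothing more can be done
None
```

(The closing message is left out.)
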